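Balance the mould carrier and hold it up

TASK

The steel carrier on the draining table has one cheese mould at one end: to balance it, set the other mould of the same size upright on the empty end, on the carrier's centre line and just as far from the handle as the first one, without dropping it. Then let go of the mould, lift the carrier by its handle about 10 cm up off the table, level all the way so that nothing slides or tips, and finish there, still holding it steady and level in the air; do not put it down. Leave the small mould, the wide mould and the jug where they are.

Things in the scene. Friction and masses are not known exactly. Their poses are not given: they have to be found in the camera images.
- carrier: Loose steel tray, 260 mm long (its x), 110 wide (its y), 0.36-0.54 kg, any yaw. Origin: centre of underside, z up. Floor 10 mm above the origin; 4 mm thick lip up to 20 mm. Fixed bridge handle over the middle: uprights at x = 0, y = +-52 mm (12 x 6 mm), bar on top. A mould stands at the +x end; -x end empty. Fingers closing along y clear the handle when placing a mould.
- carrier_handle (a point): Middle of the handle bar, 135 mm above the carrier's origin. The bar runs along the carrier's y, 98 mm free between uprights, 12 mm thick (along carrier x: fingers close that way, from above), 22 mm high, rigid. Mould tops on the tray lie 50 mm below this point. With both moulds on, the carrier balances about under it and weighs up to 1 kg.
- carrier_free (a point): Point on the tray floor at the empty end, on the centre line, 80 mm from the handle at carrier x = -80 mm, z = 10 mm: where the centre of the spare mould's underside belongs.
- carrier_used (a point): Point on the tray floor at the loaded end, carrier x = +80 mm, z = 10 mm: where the loaded mould stands at the start (within a few mm) and must stay.
- loaded_mould: White perforated plastic cheese mould, upright cylinder 60 mm diameter, 75 mm high, filled with firm cheese to 8 mm under the rim, one rigid piece, about 0.18 kg. Stands on the carrier's +x end. Origin: centre of its underside, z up. Not to be handled.
- spare_mould: The mould to be moved: same as the loaded mould (white, 60 mm diameter, 75 mm high, straight sides, rigid, about 0.18 kg), standing upright on the table beside the carrier, in any of three places shared with the small and wide moulds. Origin: centre of its underside, z up; its yaw does not matter. It can be gripped across its diameter from above.
- small_mould: Bystander: small white mould, 42 mm diameter, 45 mm high, on the table. Origin: centre of its underside.
- wide_mould: Bystander: large white mould, 84 mm diameter, 95 mm high, on the table. Origin: centre of its underside.
- jug: Bystander: steel jug, up to 80 mm diameter, 110 mm high, with a side handle reaching 66 mm from its axis along its x, on the far side of the table. Origin: centre of its underside.

How it is judged:
On the way, in this order (a step that is already met when the one before it is completed fails the run):
1. the spare mould stands released and at rest on the empty end of the carrier, the carrier still on the table (horizontal distance between spare_mould and carrier_free below 0.015 m and distance between spare_mould and carrier_free below 0.018 m and angle between spare_mould's own z axis and vertical below 0.1 rad and linear speed of spare_mould below 0.03 m/s and contact force between the fingers and spare_mould below 0.1 N and height (world z) of carrier below 0.01 m), for 0.2 s.
2. the carrier is held in the air by its handle, level, both moulds in their places (height (world z) of carrier between 0.07 and 0.14 m and angle between carrier's own z axis and vertical below 0.09 rad and angle between each of spare_mould, loaded_mould's own z axis and vertical below 0.14 rad and horizontal distance between spare_mould and carrier_free below 0.015 m and distance between spare_mould and carrier_free below 0.018 m and horizontal distance between loaded_mould and carrier_used below 0.015 m and distance between loaded_mould and carrier_used below 0.018 m and contact force between the fingers and carrier above 2 N and distance between the grasp point and carrier_handle below 0.06 m), for 0.5 s.
At the end, for the whole second after the job is handed in: Gripper on the handle (TCP within 60 mm), over 2 N, none on moulds; underside 70-140 mm up, tilt under 0.09 rad, at rest (20 mm/s, 0.1 rad/s), touching no bystander; spare mould within 15 mm of the free point, loaded one within 15 mm of its own, both upright (0.14 rad); bystanders moved under 20 mm (all of step 2 and linear speed of carrier below 0.02 m/s and angular speed of carrier below 0.1 rad/s and contact force between carrier and small_mould below 0.1 N and contact force between carrier and wide_mould below 0.1 N and contact force between carrier and jug below 0.1 N and contact force between the fingers and spare_mould below 0.1 N and contact force between the fingers and loaded_mould below 0.1 N and distance of each of small_mould, wide_mould, jug from where it was at the start of the episode below 0.02 m); the arm keeps its last pose, push and grip.
It fails at once if a bystander is pushed more than 30 mm (distance of any of small_mould, wide_mould, jug from where it was at the start of the episode above 0.03 m).
It fails at once if the carrier or a mould on it tips by more than 0.25 rad (angle between any of carrier, loaded_mould's own z axis and vertical above 0.25 rad).
It fails at once if the spare mould is dropped (linear speed of spare_mould above 0.6 m/s and contact force between the fingers and spare_mould below 0.1 N).
It also fails if it takes over 53 s, if anything falls off the work surface, if the arm or the gripper's body presses on something with over 40 N, if the wrist force passes 120 N, or if a joint passes its speed limit or range.

ROBOT

A 6-joint arm with a two-finger parallel gripper is mounted at the origin on the work surface. World frame = base frame: x ahead of the robot, y to its left, z up, the work surface at z = 0. Lengths are in m, angles in rad, forces in N, time in s.
With the tool pointing down it reaches from about 0.325 to 0.75 m from the base axis. Payload 7.6 kg.
Tool frame: the origin (TCP) lies between the finger pads, 19 mm behind the fingertips; this is the grasp point; z points along the fingers, y is the line along which they close (so a half turn about z gives the same grasp; the last joint's range is limited). The gripper opens to 85 mm and grips with 20 to 120 N. Pads are 22 mm wide; open, the fingers measure 114 mm over their backs; the gripper's body (76 mm by 85 mm) begins 54 mm behind the grasp point. The pads swing forward as they close: fully open they stand 13 mm farther back than shut.
Start: joints at [-1.384, 0.052, 1.401, -0, 1.689, -0.07], TCP at [0.133, -0.508, 0.25] pointing down, gripper open.
Joint ranges: [-2.9, 2.9], [-0.91, 2.17], [0.12, 2.37], [-1.06, 4.2], [0.26, 2.73], [-2.93, 2.93]. Speed limits (rad/s): [2.57, 2.57, 3.01, 3.14, 3.14, 3.14].

INTERFACE

Orientations are given as a unit quaternion [w, x, y, z].
In Python, from rig import arm, camera, camera_params gives the robot as it stands.
- The arm moves only by the tool step_arm, never from a script. Its argument "commands" is a list of rows, each a list of 3 entries, a list of its own where there are three numbers: the opening, from 0 (shut) to 1 (fully open), then the shift along the tool's x, y, z normalised to -1 to 1, where 1 is 2.5 cm, then the turn about the tool's z normalised to -1 to 1, where 1 is 90 degrees. A call has 1 to 12 rows; each row shifts and turns the commanded pose from where the row before left it, along the tool's axes as they then stand; what a row does not reach is not made up. A row lasts 1/12 s, in which the tool goes at most 41.7 mm and 7.16 degrees, less where a joint would pass 70% of its speed; a pose out of reach is approached as far as the arm can. A call with a number of a shift or a turn outside -1 to 1 is refused whole. A call with a gripper value outside its range is refused whole. The fingers move at their own pace and stop on an object; "grip_force" is the grip in N (left out, the last holds). Time passes only in rows, so rows that do not move let the fingers close. It gives the time, the measured TCP pose, the force, the opening and the grip force at its end, in the units of the state.
- arm.observe(): the state, without advancing time (a new reading comes with each control period).
- camera(name): name is "scene" or "side" or "wrist"; returns (picture, depth): 384x512x3 uint8, red, green, blue; 384x512 float32, m along the optical axis (not along the pixel's ray), 0 where there is no reading.
- camera_params(name): a dict with "vfov" (degrees; the focal length in pixels is half the picture's height over the tangent of half this angle, whatever the lens; pixels are square), "cx", "cy" (the principal point, pixels), "pose" (4x4, takes a point from camera to world coordinates); the wrist camera has in their place "tool_from_camera" (4x4, takes a point from camera to tool coordinates, whose origin is the TCP and whose axes are the flange's). Camera axes: x right, y down, z forward; pixel columns grow to the right and rows downward; lengths in m; the calibration is good to about 2 mm. A picture is of the moment at which its call begins: read the wrist's pose just before it. camera_params takes no time and is no camera call.
- arm.job_done(): hands the job in; it is judged then, once.
The state is a dict: "time": time; "joint_positions": joint angles; "joint_velocities": joint speeds; "effort": joint torques, N m; "tcp_pos": TCP position; "ee_rot": TCP orientation; "contact_force": force on the tool from outside, world axes, zero at the start; "moment": the same for the moment, N m; "grip_width": finger opening in m; "grip_force": force on a finger pad.
Only numpy, scipy, OpenCV 4.12 (cv2) and the standard library are available. Lean on these libraries where they do the work, as an engineer would, in place of code of your own. Each camera call takes 0.05 s, during which the arm holds its last target. There are 200 camera calls.

## Working session

There is one attempt and no reset: what is moved stays moved. The work goes in short steps, Python scripts to look and compute and a tool call to move; the robot and the scene stay as the last step left them, time stands still between calls to the robot, and variables do not carry over. Pictures are saved under pics/ and viewed, at most 10 in all, crops included, and the job is handed in when it is done.

Besides the shell and the picture viewer there is one more tool, called by a JSON object that holds its "name" and its "arguments", one argument or row to a line. step_arm: Moves the arm, as the interface text tells. Scaled input: -1 to 1 covers 2.5 cm each way for a shift and 90 degrees each way for a turn. Its arguments: {"type":"object","properties":{"commands":{"type":"array","items":{"type":"array"}},"grip_force":{"type":"number"}},"required":["commands"]}

```bash
mkdir -p pics && cat > h.py <<'E'
import numpy as np, cv2
from rig import arm, camera, camera_params
def cloud(n):
    s=arm.observe(); p,d=camera(n); c=camera_params(n)
    h,w=d.shape; f=h/2/np.tan(np.radians(c["vfov"])/2)
    v,u=np.mgrid[:h,:w]
    P=np.stack([(u-c["cx"])/f*d,(v-c["cy"])/f*d,d],-1)
    if "pose" in c: T=np.array(c["pose"])
    else:
        from scipy.spatial.transform import Rotation as R
        q=s["ee_rot"]; T=np.eye(4); T[:3,:3]=R.from_quat([q[1],q[2],q[3],q[0]]).as_matrix(); T[:3,3]=s["tcp_pos"]
        T=T@np.array(c["tool_from_camera"])
    W=P@T[:3,:3].T+T[:3,3]; W[d==0]=np.nan
    return p,d,W
E
python3 - <<'E'
from h import *
print(arm.observe())
ims=[]
for n in("scene","side"):
    p,d,W=cloud(n); np.savez(f"{n}.npz",p=p,W=W); ims.append(p)
    print(n,np.array(camera_params(n)["pose"]).round(3).tolist())
cv2.imwrite("pics/a.png",cv2.cvtColor(cv2.resize(np.hstack(ims),(800,300)),cv2.COLOR_RGB2BGR))
cv2.imwrite("pics/s.png",cv2.cvtColor(ims[0],cv2.COLOR_RGB2BGR))
E
```

```text
{'time': 0.0, 'joint_positions': array([-1.38430609e+00,  5.28589743e-02,  1.40176768e+00, -3.60066712e-06,
        1.68859393e+00, -7.03221976e-02]), 'joint_velocities': array([ 0.00036566,  0.00044646, -0.00154311,  0.00141993,  0.00038077,
       -0.00071104]), 'effort': array([ 6.69168257e-04, -3.81671619e+01, -3.60188019e+01,  1.43548277e-04,
        6.12574760e-03,  3.32260674e-05]), 'tcp_pos': array([ 0.13330702, -0.50750215,  0.24913909]), 'ee_rot': array([-8.12488984e-04,  9.91766942e-01,  1.28053391e-01, -4.90368173e-05]), 'contact_force': array([-0.40298565,  0.50025643, -0.01851596]), 'moment': array([-0.02359454,  0.01149185, -0.00679251]), 'grip_force': 0.0, 'grip_width': 0.08543954548001143}
scene [[-0.53, 0.551, -0.645, 1.399], [0.848, 0.356, -0.392, 0.433], [0.013, -0.755, -0.656, 0.913], [0.0, 0.0, 0.0, 1.0]]
side [[-0.86, -0.253, 0.443, 0.222], [-0.51, 0.454, -0.731, 0.594], [-0.016, -0.854, -0.519, 0.545], [0.0, 0.0, 0.0, 1.0]]
```

View pics/a.png

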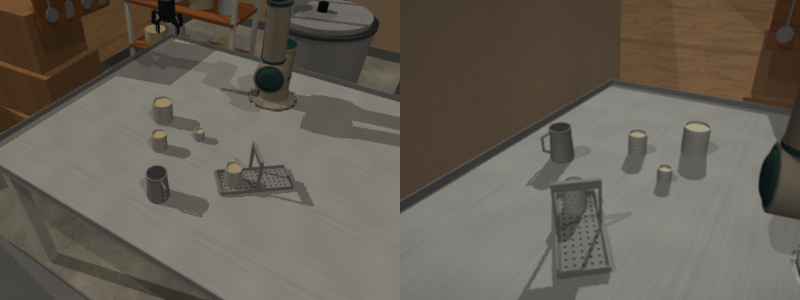

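The scene view (left) shows the jug near (157,185), moulds at (163,110) wide, (159,140) spare and (199,133) small, and the carrier at (255,180) with its loaded mould at the left end. The side view (right) agrees with this. Next I segment the point clouds.

```bash
python3 - <<'E'
from h import *
allp=[]
for n in("scene","side"):
    z=np.load(n+".npz"); W=z["W"]; C=z["p"]
    m=(W[...,2]>.007)&(W[...,2]<.2)&(W[...,0]>.2)&(W[...,0]<.9)&(abs(W[...,1])<.6)
    t=(abs(W[...,2])<.02)&(W[...,0]>.3)&(W[...,0]<.7)&(abs(W[...,1])<.4)
    print(n,"table z",np.nanmedian(W[t][:,2]))
    k,l,s,c=cv2.connectedComponentsWithStats(m.astype(np.uint8))
    for i in range(1,k):
        if s[i,4]<60: continue
        Q=W[l==i]; zt=np.percentile(Q[:,2],98); T=Q[Q[:,2]>zt-.012]
        (x,y),r=cv2.minEnclosingCircle(T[:,:2].astype(np.float32))
        print(s[i].tolist(),"ztop",zt.round(3),"circ",round(x,3),round(y,3),round(r,3),"med",np.median(Q,0).round(3), "min",Q.min(0).round(3),"max",Q.max(0).round(3))
    allp.append(W[m])
Q=np.vstack(allp)
# carrier: rectangle from points up to lip height
np.save("q.npy",Q)
# top-down height map, 2mm per pixel
H=np.zeros((300,350),np.float32)
for x,y,zz in Q:
    i=int((x-.25)/.002); j=int((y+.35)/.002)
    if 0<=i<300 and 0<=j<350: H[i,j]=max(H[i,j],zz)
cv2.imwrite("pics/h.png",cv2.resize(cv2.applyColorMap((H/.15*255).clip(0,255).astype(np.uint8),cv2.COLORMAP_JET),(700,600),interpolation=0))
E
```

```text
scene table z 0.0003817411017668082
[324, 99, 34, 21, 349] ztop 0.2 circ 0.207 0.03 0.055 med [0.211 0.032 0.181] min [ 0.2   -0.026  0.143] max [0.223 0.085 0.2  ]
[195, 123, 27, 36, 830] ztop 0.095 circ 0.429 -0.333 0.046 med [ 0.447 -0.317  0.075] min [ 0.386 -0.372  0.007] max [ 0.473 -0.287  0.098]
[249, 162, 13, 18, 204] ztop 0.047 circ 0.454 -0.128 0.025 med [ 0.463 -0.125  0.037] min [ 0.433 -0.15   0.007] max [ 0.478 -0.107  0.048]
[193, 164, 21, 30, 529] ztop 0.076 circ 0.588 -0.231 0.033 med [ 0.601 -0.221  0.061] min [ 0.557 -0.263  0.007] max [ 0.622 -0.199  0.079]
[275, 180, 101, 70, 3434] ztop 0.146 circ 0.555 0.159 0.057 med [0.572 0.151 0.014] min [0.43  0.025 0.007] max [0.678 0.294 0.15 ]
[186, 211, 32, 49, 1246] ztop 0.113 circ 0.792 -0.081 0.045 med [ 0.811 -0.073  0.089] min [ 0.752 -0.124  0.007] max [ 0.83  -0.028  0.115]
side table z -0.00027026456839840396
[360, 154, 39, 46, 1456] ztop 0.095 circ 0.426 -0.332 0.045 med [ 0.421 -0.303  0.068] min [ 0.384 -0.376  0.007] max [ 0.468 -0.286  0.096]
[180, 156, 44, 51, 1534] ztop 0.111 circ 0.794 -0.086 0.043 med [ 0.774 -0.065  0.071] min [ 0.748 -0.126  0.007] max [ 0.824 -0.029  0.112]
[292, 164, 25, 36, 751] ztop 0.075 circ 0.586 -0.234 0.033 med [ 0.581 -0.213  0.055] min [ 0.556 -0.264  0.007] max [ 0.618 -0.2    0.077]
[329, 209, 21, 25, 425] ztop 0.045 circ 0.452 -0.131 0.023 med [ 0.451 -0.119  0.036] min [ 0.432 -0.153  0.007] max [ 0.474 -0.108  0.046]
[459, 219, 11, 43, 208] ztop 0.2 circ 0.21 0.049 0.034 med [0.208 0.064 0.189] min [0.2   0.016 0.143] max [0.22  0.082 0.2  ]
[192, 224, 79, 132, 7924] ztop 0.145 circ 0.553 0.159 0.055 med [0.543 0.172 0.01 ] min [0.429 0.023 0.007] max [0.677 0.293 0.147]
```

View pics/h.png

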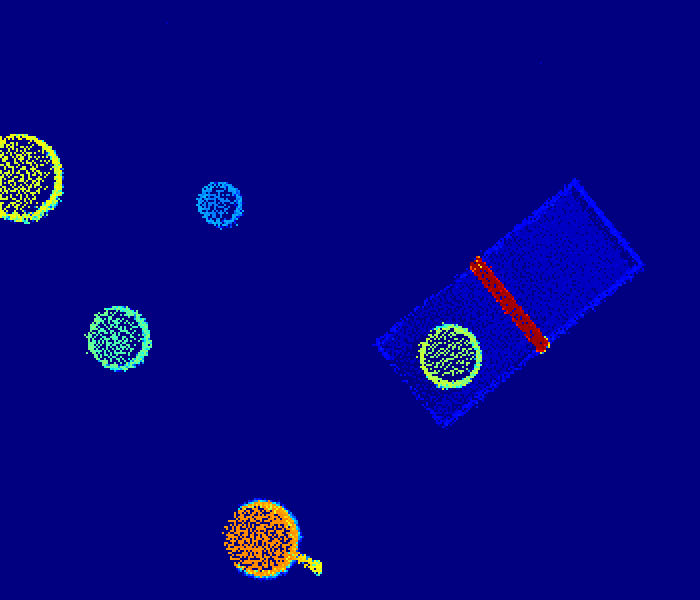

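The height map shows the spare mould at (118,338), the carrier rectangle with its handle bar at (510,305) and loaded mould at (451,355). The empty end points to the upper right, i.e. lower x and larger y. Now the carrier pose.

```bash
python3 - <<'E'
from h import *
from scipy.spatial.transform import Rotation as R
Q=np.load("q.npy"); Q=Q[(Q[:,1]>0)&(Q[:,0]>.4)&(Q[:,0]<.7)]
L=Q[Q[:,2]<.023][:,:2].astype(np.float32)
print("rect",cv2.minAreaRect(L))
B=Q[Q[:,2]>.125][:,:2].astype(np.float32); rb=cv2.minAreaRect(B); print("bar",rb)
c=np.array(rb[0]); M=Q[(Q[:,2]>.05)&(Q[:,2]<.092)]; M=M[np.linalg.norm(M[:,:2]-c,axis=1)>.035]
# exclude uprights
b=cv2.boxPoints(rb); M=M[np.all([np.linalg.norm(M[:,:2]-k,axis=1)>.02 for k in b],0)]
o=cv2.minEnclosingCircle(M[:,:2].astype(np.float32)); print("loaded",o)
rc,(w,h),a=cv2.minAreaRect(L); a=np.radians(a if w>h else a+90)
u=np.array([np.cos(a),np.sin(a)]); 
if u@(np.array(o[0])-c)<0:u=-u
print("u",u,"yaw",np.degrees(np.arctan2(u[1],u[0])))
for cc in(c,np.array(rc)): print("free",cc-.08*u,"used",cc+.08*u)
s=arm.observe(); q=s["ee_rot"]; m=R.from_quat([q[1],q[2],q[3],q[0]]).as_matrix(); print(m.round(3))
E
```

```text
rect ((0.5552363991737366, 0.159508615732193), (0.11912130564451218, 0.26334697008132935), 38.60823059082031)
bar ((0.5544089674949646, 0.15988758206367493), (0.11333826184272766, 0.01660662330687046), 39.83311462402344)
loaded ((0.6063799858093262, 0.09909109026193619), 0.03322342410683632)
u [ 0.62399186 -0.78143084] yaw -51.391769409179695
free [0.50448962 0.22240205] used [0.60432832 0.09737311]
free [0.50531705 0.22202308] used [0.60515575 0.09699415]
[[ 0.967  0.254 -0.   ]
 [ 0.254 -0.967  0.001]
 [ 0.    -0.001 -1.   ]]
```

{"name": "step_arm", "arguments": {
  "commands": [
    [1, [0, 0, 0], -0.079],
    [1, [0, 0, 0], -0.079],
    [1, [0, 0, 0], -0.079],
    [1, [0, 0, 0], -0.079],
    [1, [0, 0, 0], -0.079],
    [1, [0, 0, 0], -0.079],
    [1, [0, 0, 0], -0.079],
    [1, [0, 0, 0], -0.079]
  ],
  "grip_force": 50
}}

```text
time: 0.77
tcp_pos: [0.1333, -0.5076, 0.2495]
ee_rot: [-0.0, 0.809, 0.587, 0.0]
contact_force: [-1.2, 0.2, 0.7]
grip_width: 0.0854
grip_force: 0.0
```

{"name": "step_arm", "arguments": {
  "commands": [
    [1, [0, 0, 0], -0.079],
    [1, [0, 0, 0], -0.079],
    [1, [0, 0, 0], -0.079],
    [1, [0, 0, 0], -0.079],
    [1, [0, 0, 0], -0.079],
    [1, [0, 0, 0], -0.079],
    [1, [0, 0, 0], -0.079],
    [1, [0, 0, 0], -0.079],
    [1, [0, 0, 0], 0]
  ]
}}

```text
time: 1.52
tcp_pos: [0.1333, -0.5076, 0.2495]
ee_rot: [-0.0, 0.433, 0.902, 0.0]
contact_force: [-0.1, -1.2, 0.1]
grip_width: 0.0855
grip_force: 0.0
```

```bash
cat > go.py <<'E'
import sys
from h import *
from scipy.spatial.transform import Rotation as R
def go(t,yaw=None):
    s=arm.observe(); q=s["ee_rot"]; m=R.from_quat([q[1],q[2],q[3],q[0]]).as_matrix()
    print("t",s["time"],"tcp",s["tcp_pos"].round(4),"yaw y",np.degrees(np.arctan2(m[1,1],m[0,1])).round(2),"tilt z",m[:,2].round(4),"w",round(s["grip_width"],4),"F",s["contact_force"].round(1),"gf",round(s["grip_force"],1),"j",s["joint_positions"].round(2))
    print("tool shift/2.5cm",(m.T@(np.array(t)-s["tcp_pos"])/.025).round(3))
if __name__=="__main__": go([float(a) for a in sys.argv[1:4]])
E
python3 go.py 0.587 -0.2325 0.15
```

```text
t 1.5167 tcp [ 0.1333 -0.5076  0.2495] yaw y 38.73 tilt z [-1.e-04  9.e-04 -1.e+00] w 0.0855 F [-0.1 -1.2  0.1] gf 0.0 j [-1.38  0.05  1.4   0.    1.69 -2.06]
tool shift/2.5cm [-2.771 21.04   3.988]
```

{"name": "step_arm", "arguments": {
  "commands": [
    [1, [-0.115, 0.877, 0], 0],
    [1, [-0.115, 0.877, 0], 0],
    [1, [-0.115, 0.877, 0], 0],
    [1, [-0.115, 0.877, 0], 0],
    [1, [-0.115, 0.877, 0], 0],
    [1, [-0.115, 0.877, 0], 0],
    [1, [-0.115, 0.877, 0], 0],
    [1, [-0.115, 0.877, 0], 0],
    [1, [-0.115, 0.877, 0], 0],
    [1, [-0.115, 0.877, 0], 0],
    [1, [-0.115, 0.877, 0], 0],
    [1, [-0.115, 0.877, 0], 0]
  ]
}}

```text
time: 2.52
tcp_pos: [0.3616, -0.3703, 0.2498]
ee_rot: [-0.0, 0.437, 0.9, 0.0]
contact_force: [0.7, 0.2, 0.8]
grip_width: 0.0857
grip_force: 0.0
```

{"name": "step_arm", "arguments": {
  "commands": [
    [1, [-0.115, 0.877, 0.2], 0],
    [1, [-0.115, 0.877, 0.2], 0],
    [1, [-0.115, 0.877, 0.2], 0],
    [1, [-0.115, 0.877, 0.2], 0],
    [1, [-0.115, 0.877, 0.2], 0],
    [1, [-0.115, 0.877, 0.2], 0],
    [1, [-0.115, 0.877, 0.2], 0],
    [1, [-0.115, 0.877, 0.2], 0],
    [1, [-0.115, 0.877, 0.2], 0],
    [1, [-0.115, 0.877, 0.2], 0],
    [1, [-0.115, 0.8, 0.2], 0],
    [1, [0, 0.3, 0.2], 0]
  ]
}}

```text
time: 3.52
tcp_pos: [0.5752, -0.2408, 0.189]
ee_rot: [-0.0, 0.435, 0.9, 0.0]
contact_force: [-0.4, -0.1, 0.1]
grip_width: 0.0856
grip_force: 0.0
```

{"name": "step_arm", "arguments": {
  "commands": [
    [1, [0, 0, 0], 0],
    [1, [0, 0, 0], 0]
  ]
}}

```text
time: 3.68
tcp_pos: [0.5731, -0.2425, 0.1894]
ee_rot: [-0.001, 0.435, 0.9, -0.0]
contact_force: [-0.4, -0.9, -0.3]
grip_width: 0.0852
grip_force: 0.0
```

```bash
python3 go.py 0.587 -0.2325 0.052; python3 - <<'E'
from h import *
p,d,W=cloud("wrist")
cv2.imwrite("pics/w1.png",cv2.cvtColor(p,cv2.COLOR_RGB2BGR))
m=(W[...,2]>.05)&(W[...,2]<.09)&(np.hypot(W[...,0]-.587,W[...,1]+.2325)<.05)
T=W[m]; T=T[T[:,2]>.069]; print(len(T),cv2.minEnclosingCircle(T[:,:2].astype(np.float32)),np.percentile(T[:,2],95))
E
```

```text
t 3.6833 tcp [ 0.5731 -0.2425  0.1894] yaw y 38.39 tilt z [-1.5e-03  2.0e-04 -1.0e+00] w 0.0852 F [-0.4 -0.9 -0.3] gf 0.0 j [-0.46  0.35  1.18 -0.    1.61 -1.13]
tool shift/2.5cm [-0.038  0.689  5.494]
2549 ((0.5898900032043457, -0.23447959125041962), 0.03039413131773472) 0.07662862382025049
```

{"name": "step_arm", "arguments": {
  "commands": [
    [1, [-0.13, 0.71, 0], 0],
    [1, [0, 0, 0.6], 0],
    [1, [0, 0, 0.6], 0],
    [1, [0, 0, 0.6], 0],
    [1, [0, 0, 0.6], 0],
    [1, [0, 0, 0.6], 0],
    [1, [0, 0, 0], 0]
  ]
}}

```text
time: 4.32
tcp_pos: [0.5874, -0.2343, 0.112]
ee_rot: [-0.003, 0.436, 0.9, -0.0]
contact_force: [-0.0, 0.6, -2.0]
grip_width: 0.0854
grip_force: 0.0
```

```bash
python3 go.py 0.589 -0.234 0.052
```

```text
t 4.3167 tcp [ 0.5874 -0.2343  0.112 ] yaw y 38.34 tilt z [-0.0047  0.0019 -1.    ] w 0.0854 F [-0.   0.6 -2. ] gf 0.0 j [-0.44  0.44  1.23 -0.    1.48 -1.11]
tool shift/2.5cm [-0.04   0.063  2.4  ]
```

{"name": "step_arm", "arguments": {
  "commands": [
    [1, [0, 0.05, 0.4], 0],
    [1, [0, 0, 0.4], 0],
    [1, [0, 0, 0.4], 0],
    [1, [0, 0, 0.4], 0],
    [1, [0, 0, 0.4], 0],
    [1, [0, 0, 0.3], 0],
    [1, [0, 0, 0], 0],
    [1, [0, 0, 0], 0]
  ]
}}

```text
time: 4.98
tcp_pos: [0.5904, -0.233, 0.0569]
ee_rot: [-0.001, 0.435, 0.901, -0.0]
contact_force: [0.5, 0.4, 0.3]
grip_width: 0.0852
grip_force: 0.0
```

```bash
python3 go.py 0.589 -0.234 0.052
```

```text
t 4.9833 tcp [ 0.5904 -0.233   0.0569] yaw y 38.48 tilt z [-1.e-03  3.e-04 -1.e+00] w 0.0852 F [0.5 0.4 0.3] gf 0.0 j [-0.43  0.49  1.27 -0.    1.38 -1.11]
tool shift/2.5cm [ 0.001 -0.069  0.196]
```

{"name": "step_arm", "arguments": {
  "commands": [
    [1, [0, -0.05, 0.2], 0],
    [0.5, [0, 0, 0], 0],
    [0.5, [0, 0, 0], 0],
    [0.5, [0, 0, 0], 0],
    [0.5, [0, 0, 0], 0],
    [0.5, [0, 0, 0], 0],
    [0.5, [0, 0, 0], 0],
    [0.5, [0, 0, 0], 0]
  ],
  "grip_force": 40
}}

```text
time: 5.65
tcp_pos: [0.5898, -0.234, 0.053]
ee_rot: [0.0, 0.435, 0.901, -0.0]
contact_force: [0.3, -0.1, 2.7]
grip_width: 0.0592
grip_force: 43.5
```

```bash
python3 go.py 0.505 0.222 0.2
```

```text
t 5.65 tcp [ 0.5898 -0.234   0.053 ] yaw y 38.47 tilt z [ 8.e-04 -5.e-04 -1.e+00] w 0.0592 F [ 0.3 -0.1  2.7] gf 43.5 j [-0.44  0.5   1.27 -0.    1.37 -1.11]
tool shift/2.5cm [16.386  8.693 -5.892]
```

{"name": "step_arm", "arguments": {
  "commands": [
    [0.5, [0, 0, -0.3], 0],
    [0.5, [0, 0, -0.6], 0],
    [0.5, [0, 0, -0.7], 0],
    [0.5, [0, 0, -0.7], 0],
    [0.5, [0, 0, -0.7], 0],
    [0.5, [0, 0, -0.7], 0],
    [0.5, [0, 0, -0.7], 0],
    [0.5, [0, 0, -0.7], 0],
    [0.5, [0, 0, -0.7], 0],
    [0.5, [0, 0, -0.7], 0],
    [0.5, [0, 0, -0.5], 0],
    [0.5, [0, 0, -0.3], 0]
  ]
}}

```text
time: 6.65
tcp_pos: [0.5898, -0.2339, 0.237]
ee_rot: [0.001, 0.435, 0.901, 0.0]
contact_force: [0.7, 0.2, -2.6]
grip_width: 0.0593
grip_force: 43.4
```

{"name": "step_arm", "arguments": {
  "commands": [
    [0.5, [0.3, 0.16, 0], 0],
    [0.5, [0.6, 0.32, 0], 0],
    [0.5, [0.7, 0.37, 0], 0],
    [0.5, [0.7, 0.37, 0], 0],
    [0.5, [0.7, 0.37, 0], 0],
    [0.5, [0.7, 0.37, 0], 0],
    [0.5, [0.7, 0.37, 0], 0],
    [0.5, [0.7, 0.37, 0], 0],
    [0.5, [0.7, 0.37, 0], 0],
    [0.5, [0.7, 0.37, 0], 0],
    [0.5, [0.7, 0.37, 0], 0],
    [0.5, [0.7, 0.37, 0], 0]
  ]
}}

```text
time: 7.65
tcp_pos: [0.5475, -0.0127, 0.2335]
ee_rot: [-0.001, 0.435, 0.901, -0.0]
contact_force: [0.1, -0.4, -1.6]
grip_width: 0.0593
grip_force: 43.4
```

```bash
python3 go.py 0.505 0.222 0.23
```

```text
t 7.65 tcp [ 0.5475 -0.0127  0.2335] yaw y 38.49 tilt z [-2.4e-03  3.0e-04 -1.0e+00] w 0.0593 F [ 0.1 -0.4 -1.6] gf 43.4 j [-0.09  0.12  1.36  0.    1.66 -0.76]
tool shift/2.5cm [8.407 4.513 0.145]
```

{"name": "step_arm", "arguments": {
  "commands": [
    [0.5, [0.75, 0.4, 0], 0],
    [0.5, [0.75, 0.4, 0], 0],
    [0.5, [0.75, 0.4, 0], 0],
    [0.5, [0.75, 0.4, 0], 0],
    [0.5, [0.75, 0.4, 0], 0],
    [0.5, [0.75, 0.4, 0], 0],
    [0.5, [0.75, 0.4, 0], 0],
    [0.5, [0.75, 0.4, 0], 0],
    [0.5, [0.75, 0.4, 0], 0],
    [0.5, [0.75, 0.4, 0], 0],
    [0.5, [0.55, 0.3, 0], 0],
    [0.5, [0.3, 0.2, 0], 0]
  ]
}}

```text
time: 8.65
tcp_pos: [0.5053, 0.221, 0.2335]
ee_rot: [-0.001, 0.434, 0.901, -0.001]
contact_force: [0.2, 0.2, -1.4]
grip_width: 0.0593
grip_force: 43.4
```

{"name": "step_arm", "arguments": {
  "commands": [
    [0.5, [0, 0, 0], 0],
    [0.5, [0, 0, 0], 0],
    [0.5, [0, 0, 0], 0]
  ]
}}

```text
time: 8.9
tcp_pos: [0.5067, 0.2184, 0.2345]
ee_rot: [-0.0, 0.435, 0.9, -0.0]
contact_force: [-0.6, -0.2, -0.6]
grip_width: 0.059
grip_force: 43.5
```

```bash
python3 go.py 0.505 0.222 0.1; python3 - <<'E'
from h import *
ims=[]
for n in("side","scene"):
    p,d,W=cloud(n); ims.append(p)
    s=(W[...,2]>.12)&(W[...,2]<.155)&(np.hypot(W[...,0]-.555,W[...,1]-.16)<.075)
    b=W[s]; b=b[abs((b[:,:2]-[.555,.16])@[.624,-.781])<.02]
    if len(b)>30: print(n,"bar",cv2.minAreaRect(b[:,:2].astype(np.float32)))
    # held mould: rim near z .255 
    T=W[(np.hypot(W[...,0]-.505,W[...,1]-.222)<.06)&(W[...,2]>.145)&(W[...,2]<.24)]
    m=T[(T[:,2]>.16)&(T[:,2]<.18)]
    print(n,"zmin",T[:,2].min() if len(T) else None,len(m), np.median(m,0))
cv2.imwrite("pics/c.png",cv2.cvtColor(np.hstack([ims[0][120:384,130:430],ims[1][90:354,180:480]]),cv2.COLOR_RGB2BGR))
E
```

```text
t 8.9 tcp [0.5067 0.2184 0.2345] yaw y 38.44 tilt z [-6.e-04 -7.e-04 -1.e+00] w 0.059 F [-0.6 -0.2 -0.6] gf 43.5 j [ 0.34  0.13  1.35 -0.    1.66 -0.33]
tool shift/2.5cm [0.156 0.039 5.381]
side bar ((0.5534964799880981, 0.15817883610725403), (0.1098516583442688, 0.015065892599523067), 39.024471282958984)
side zmin 0.17995672784639333 1 [0.4889607  0.24232417 0.17995673]
scene bar ((0.5554500222206116, 0.1590242236852646), (0.11378203332424164, 0.013625415042042732), 39.14747619628906)
scene zmin 0.18120227573632564 0 [nan nan nan]
  return _methods._mean(a, axis=axis, dtype=dtype,
  ret = um.true_divide(
```

View pics/c.png

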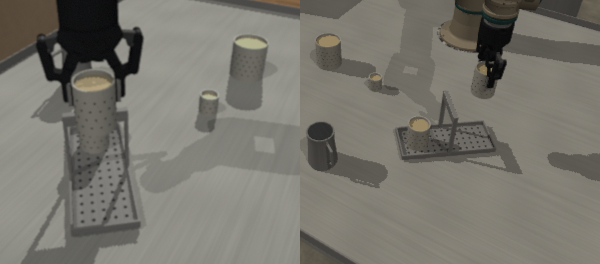

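The held mould hangs upright over the empty end: (93,110) in the left crop, (485,75) in the right. The tray and loaded mould have not moved.

{"name": "step_arm", "arguments": {
  "commands": [
    [0.5, [0.15, 0.03, 0.3], 0],
    [0.5, [0, 0, 0.6], 0],
    [0.5, [0, 0, 0.6], 0],
    [0.5, [0, 0, 0.6], 0],
    [0.5, [0, 0, 0.6], 0],
    [0.5, [0, 0, 0.6], 0],
    [0.5, [0, 0, 0.6], 0],
    [0.5, [0, 0, 0.6], 0],
    [0.5, [0, 0, 0.6], 0],
    [0.5, [0, 0, 0.6], 0],
    [0.5, [0, 0, 0.4], 0],
    [0.5, [0, 0, 0.2], 0]
  ]
}}

```text
time: 10.0
tcp_pos: [0.5041, 0.2221, 0.0754]
ee_rot: [-0.001, 0.435, 0.9, -0.001]
contact_force: [-0.3, -0.2, -1.6]
grip_width: 0.0593
grip_force: 43.5
```

{"name": "step_arm", "arguments": {
  "commands": [
    [0.5, [0, 0, 0], 0],
    [0.5, [0, 0, 0], 0],
    [0.5, [0, 0, 0], 0]
  ]
}}

```text
time: 10.25
tcp_pos: [0.5056, 0.2228, 0.0785]
ee_rot: [0.001, 0.435, 0.901, 0.001]
contact_force: [0.6, -0.5, -0.8]
grip_width: 0.0588
grip_force: 43.5
```

```bash
python3 go.py 0.5047 0.2212 0.063
```

```text
t 10.25 tcp [0.5056 0.2228 0.0785] yaw y 38.47 tilt z [ 1.8e-03  5.0e-04 -1.0e+00] w 0.0588 F [ 0.6 -0.5 -0.8] gf 43.5 j [ 0.35  0.25  1.53 -0.    1.36 -0.32]
tool shift/2.5cm [-0.027 -0.067  0.622]
```

{"name": "step_arm", "arguments": {
  "commands": [
    [0.5, [0, -0.05, 0.1], 0],
    [0.5, [0, 0, 0.1], 0],
    [0.5, [0, 0, 0.1], 0],
    [0.5, [0, 0, 0.08], 0],
    [0.5, [0, 0, 0], 0],
    [0.5, [0, 0, 0], 0]
  ]
}}

```text
time: 10.75
tcp_pos: [0.5039, 0.2218, 0.0678]
ee_rot: [-0.0, 0.435, 0.901, -0.0]
contact_force: [-0.1, -0.5, -2.1]
grip_width: 0.059
grip_force: 43.5
```

{"name": "step_arm", "arguments": {
  "commands": [
    [0.5, [0, 0, 0.06], 0],
    [0.5, [0, 0, 0], 0],
    [0.5, [0, 0, 0], 0]
  ]
}}

```text
time: 11.0
tcp_pos: [0.504, 0.2218, 0.0664]
ee_rot: [0.0, 0.435, 0.901, -0.0]
contact_force: [-0.0, -0.2, -2.2]
grip_width: 0.0591
grip_force: 43.5
```

{"name": "step_arm", "arguments": {
  "commands": [
    [0.5, [0, 0, 0.06], 0],
    [0.5, [0, 0, 0], 0],
    [0.5, [0, 0, 0], 0]
  ]
}}

```text
time: 11.25
tcp_pos: [0.5039, 0.2218, 0.0648]
ee_rot: [-0.0, 0.435, 0.901, -0.0]
contact_force: [-0.5, 0.4, -1.7]
grip_width: 0.0588
grip_force: 43.5
```

{"name": "step_arm", "arguments": {
  "commands": [
    [0.5, [0, 0, 0.06], 0],
    [0.5, [0, 0, 0], 0],
    [0.5, [0, 0, 0], 0]
  ]
}}

```text
time: 11.5
tcp_pos: [0.5039, 0.2218, 0.0633]
ee_rot: [-0.0, 0.435, 0.901, -0.0]
contact_force: [0.1, -0.7, -2.1]
grip_width: 0.0591
grip_force: 43.5
```

{"name": "step_arm", "arguments": {
  "commands": [
    [0.5, [0, 0, 0.04], 0],
    [0.5, [0, 0, 0], 0],
    [0.5, [0, 0, 0], 0]
  ]
}}

```text
time: 11.75
tcp_pos: [0.5041, 0.2219, 0.063]
ee_rot: [0.0, 0.435, 0.901, 0.0]
contact_force: [-2.3, -1.1, 3.3]
grip_width: 0.0591
grip_force: 43.5
```

{"name": "step_arm", "arguments": {
  "commands": [
    [0.75, [0, 0, 0], 0],
    [0.8, [0, 0, 0], 0],
    [0.9, [0, 0, 0], 0],
    [1, [0, 0, 0], 0],
    [1, [0, 0, 0], 0],
    [1, [0, 0, 0], 0],
    [1, [0, 0, 0], 0]
  ]
}}

```text
time: 12.33
tcp_pos: [0.504, 0.2218, 0.0624]
ee_rot: [0.0, 0.435, 0.901, -0.0]
contact_force: [0.1, 0.3, 0.4]
grip_width: 0.0851
grip_force: 0.0
```

{"name": "step_arm", "arguments": {
  "commands": [
    [1, [0, 0, -0.2], 0],
    [1, [0, 0, -0.4], 0],
    [1, [0, 0, -0.6], 0],
    [1, [0, 0, -0.8], 0],
    [1, [0, 0, -0.9], 0],
    [1, [0, 0, -0.9], 0],
    [1, [0, 0, -0.9], 0],
    [1, [0, 0, -0.9], 0],
    [1, [0, 0, -0.9], 0],
    [1, [0, 0, -0.6], 0],
    [1, [0, 0, -0.3], 0],
    [1, [0, 0, 0], 0]
  ]
}}

```text
time: 13.33
tcp_pos: [0.5046, 0.222, 0.2503]
ee_rot: [0.002, 0.435, 0.901, 0.002]
contact_force: [0.3, -0.4, 0.3]
grip_width: 0.0853
grip_force: 0.0
```

```bash
python3 go.py 0.555 0.159 0.25; python3 - <<'E'
from h import *
A=[]
for n in("scene","side","wrist"):
    p,d,W=cloud(n); A.append(p)
    X=W.reshape(-1,3); X=X[np.isfinite(X[:,0])]
    L=X[(X[:,2]>.006)&(X[:,2]<.023)&(X[:,0]>.4)&(X[:,0]<.7)&(X[:,1]>0)&(X[:,1]<.33)]
    print(n,"tray",cv2.minAreaRect(L[:,:2].astype(np.float32)))
    b=X[(X[:,2]>.12)&(X[:,2]<.155)&(np.hypot(X[:,0]-.555,X[:,1]-.16)<.075)]
    b=b[abs((b[:,:2]-[.555,.16])@[.629,-.777])<.02]
    if len(b)>30: print(n,"bar",cv2.minAreaRect(b[:,:2].astype(np.float32)),b[:,2].max(),np.percentile(b[:,2],95))
    for k in((.505,.222),(.606,.098)):
        m=X[(X[:,2]>.078)&(X[:,2]<.092)&(np.hypot(X[:,0]-k[0],X[:,1]-k[1])<.045)]
        if len(m)>20: print(n,"mould",cv2.minEnclosingCircle(m[:,:2].astype(np.float32)),np.percentile(m[:,2],[5,95]))
cv2.imwrite("pics/d.png",cv2.cvtColor(np.hstack([A[0][90:354,180:480],cv2.resize(A[2],(400,300))[:264]]),cv2.COLOR_RGB2BGR))
E
```

```text
t 13.3333 tcp [0.5046 0.222  0.2503] yaw y 38.47 tilt z [ 0.0042  0.0014 -1.    ] w 0.0853 F [ 0.3 -0.4  0.3] gf 0.0 j [ 0.35  0.12  1.32 -0.    1.69 -0.32]
tool shift/2.5cm [-3.229  0.01   0.015]
scene tray ((0.5265340805053711, 0.16501161456108093), (0.15265947580337524, 0.35395175218582153), 39.387184143066406)
scene bar ((0.5560640692710876, 0.16013646125793457), (0.1143086850643158, 0.013709737919270992), 38.934791564941406) 0.14946868458192675 0.14820912897146446
scene mould ((0.5040693283081055, 0.22536669671535492), 0.03216947987675667) [0.07819548 0.08637725]
scene mould ((0.6055330038070679, 0.10190103948116302), 0.032859425991773605) [0.07827048 0.08679529]
side tray ((0.5537428259849548, 0.15779250860214233), (0.11017712205648422, 0.26284319162368774), 38.95771026611328)
side bar ((0.5535055994987488, 0.15824688971042633), (0.10990248620510101, 0.014873473905026913), 39.15628433227539) 0.14698424982444763 0.14612060986032638
side mould ((0.5026115775108337, 0.22306953370571136), 0.031138304620981216) [0.07814654 0.08539943]
side mould ((0.6056474447250366, 0.09847410768270493), 0.031623724848032) [0.07855106 0.08532781]
wrist tray ((0.556139349937439, 0.15573960542678833), (0.11028175055980682, 0.26148831844329834), 38.966331481933594)
wrist bar ((0.5554121136665344, 0.1567803919315338), (0.1095842644572258, 0.013572868891060352), 38.92462158203125) 0.148964579651011 0.14776861324499563
wrist mould ((0.5046543478965759, 0.22160851955413818), 0.03029911406338215) [0.07825861 0.08648278]
wrist mould ((0.6075992584228516, 0.0968920886516571), 0.03086814656853676) [0.07839901 0.08655947]
```

View pics/d.png

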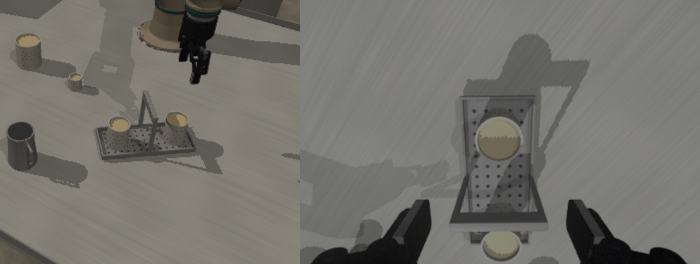

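The spare mould stands upright on the tray: (177,125) in the scene crop, rim at (500,245) in the wrist view. It is 82 mm from the bar against 79 mm for the loaded one, and 1 mm off the centre line. Next I turn to grip the handle.

{"name": "step_arm", "arguments": {
  "commands": [
    [1, [0, 0, 0], 0.0765],
    [1, [0, 0, 0], 0.0765],
    [1, [0, 0, 0], 0.0765],
    [1, [0, 0, 0], 0.0765],
    [1, [0, 0, 0], 0.0765],
    [1, [0, 0, 0], 0.0765],
    [1, [0, 0, 0], 0.0765],
    [1, [0, 0, 0], 0.0765],
    [1, [0, 0, 0], 0.0765],
    [1, [0, 0, 0], 0.0765],
    [1, [0, 0, 0], 0.0765],
    [1, [0, 0, 0], 0.0765]
  ]
}}

```text
time: 14.48
tcp_pos: [0.5035, 0.2217, 0.2458]
ee_rot: [-0.0, 0.922, 0.387, -0.001]
contact_force: [-0.3, 0.7, -0.0]
grip_width: 0.0854
grip_force: 0.0
```

{"name": "step_arm", "arguments": {
  "commands": [
    [1, [0, 0, 0], 0.0765],
    [1, [0, 0.6, 0], 0],
    [1, [0, 0.6, 0], 0],
    [1, [0, 0.6, 0], 0],
    [1, [0, 0.6, 0], 0],
    [1, [0, 0.5, 0], 0],
    [1, [0, 0.25, 0], 0],
    [1, [0, 0, 0], 0],
    [1, [0, 0, 0], 0],
    [1, [0, 0, 0], 0]
  ]
}}

```text
time: 15.32
tcp_pos: [0.5533, 0.161, 0.2475]
ee_rot: [-0.0, 0.943, 0.334, -0.0]
contact_force: [0.2, -0.0, 1.2]
grip_width: 0.0853
grip_force: 0.0
```

```bash
python3 go.py 0.5552 0.158 0.135; python3 - <<'E'
from h import *
p,d,W=cloud("wrist")
X=W.reshape(-1,3); X=X[np.isfinite(X[:,0])]
b=X[(X[:,2]>.12)&(X[:,2]<.155)&(np.hypot(X[:,0]-.555,X[:,1]-.16)<.075)]
if len(b)>30: print("bar",cv2.minAreaRect(b[:,:2].astype(np.float32)),np.percentile(b[:,2],95))
E
```

```text
t 15.3167 tcp [0.5533 0.161  0.2475] yaw y -51.01 tilt z [-1.e-04  2.e-04 -1.e+00] w 0.0853 F [ 0.2 -0.   1.2] gf 0.0 j [0.22 0.2  1.25 0.   1.7  1.11]
tool shift/2.5cm [-0.017  0.141  4.498]
bar ((0.5554625988006592, 0.1570979505777359), (0.11034121364355087, 0.011941279284656048), 38.87580108642578) 0.1477909352771661
```

{"name": "step_arm", "arguments": {
  "commands": [
    [1, [-0.02, 0.17, 0.2], 0],
    [1, [0, 0, 0.5], 0],
    [1, [0, 0, 0.5], 0],
    [1, [0, 0, 0.5], 0],
    [1, [0, 0, 0.5], 0],
    [1, [0, 0, 0.5], 0],
    [1, [0, 0, 0.5], 0],
    [1, [0, 0, 0.5], 0],
    [1, [0, 0, 0.4], 0],
    [1, [0, 0, 0.4], 0],
    [1, [0, 0, 0], 0],
    [1, [0, 0, 0], 0]
  ]
}}

```text
time: 16.37
tcp_pos: [0.5557, 0.1569, 0.1345]
ee_rot: [-0.0, 0.943, 0.334, -0.0]
contact_force: [0.1, 0.4, 0.0]
grip_width: 0.0852
grip_force: 0.0
```

{"name": "step_arm", "arguments": {
  "commands": [
    [0.8, [0, 0, 0], 0],
    [0.6, [0, 0, 0], 0],
    [0.45, [0, 0, 0], 0],
    [0.3, [0, 0, 0], 0],
    [0.26, [0, 0, 0], 0],
    [0.24, [0, 0, 0], 0],
    [0.24, [0, 0, 0], 0],
    [0.24, [0, 0, 0], 0]
  ],
  "grip_force": 30
}}

```text
time: 17.03
tcp_pos: [0.5558, 0.157, 0.135]
ee_rot: [0.0, 0.943, 0.334, 0.0]
contact_force: [-0.4, 0.4, 0.1]
grip_width: 0.0206
grip_force: 0.0
```

```bash
python3 go.py 0.5554 0.1573 0.135
```

```text
t 17.0333 tcp [0.5558 0.157  0.135 ] yaw y -51.03 tilt z [ 1.e-04 -1.e-04 -1.e+00] w 0.0206 F [-0.4  0.4  0.1] gf 0.0 j [ 0.21  0.26  1.4  -0.    1.48  1.1 ]
tool shift/2.5cm [-0.005 -0.021 -0.   ]
```

Now close fully at low force, then tighten.

{"name": "step_arm", "arguments": {
  "commands": [
    [0.2, [0, 0, 0], 0],
    [0.16, [0, 0, 0], 0],
    [0.12, [0, 0, 0], 0],
    [0.08, [0, 0, 0], 0],
    [0, [0, 0, 0], 0],
    [0, [0, 0, 0], 0]
  ]
}}

```text
time: 17.53
tcp_pos: [0.5555, 0.1577, 0.1351]
ee_rot: [-0.001, 0.943, 0.334, -0.0]
contact_force: [-4.2, 4.3, 2.6]
grip_width: 0.0116
grip_force: 32.2
```

{"name": "step_arm", "arguments": {
  "commands": [
    [0, [0, 0, 0], 0],
    [0, [0, 0, 0], 0],
    [0, [0, 0, 0], 0],
    [0, [0, 0, 0], 0]
  ],
  "grip_force": 110
}}

```text
time: 17.87
tcp_pos: [0.5558, 0.1575, 0.1353]
ee_rot: [-0.0, 0.943, 0.334, 0.0]
contact_force: [-3.2, 5.2, 2.3]
grip_width: 0.0102
grip_force: 108.7
```

{"name": "step_arm", "arguments": {
  "commands": [
    [0, [0, 0, -0.03], 0],
    [0, [0, 0, -0.06], 0],
    [0, [0, 0, -0.1], 0],
    [0, [0, 0, -0.1], 0],
    [0, [0, 0, -0.1], 0],
    [0, [0, 0, -0.1], 0],
    [0, [0, 0, -0.06], 0],
    [0, [0, 0, -0.03], 0],
    [0, [0, 0, 0], 0],
    [0, [0, 0, 0], 0]
  ]
}}

```text
time: 18.7
tcp_pos: [0.5558, 0.1569, 0.1494]
ee_rot: [0.0, 0.943, 0.334, -0.0]
contact_force: [0.4, 0.5, -8.6]
grip_width: 0.0107
grip_force: 107.2
```

```bash
cat > chk.py <<'E'
from h import *
import sys
A=[]
for n in("scene","side"):
    p,d,W=cloud(n); A.append(p)
    X=W.reshape(-1,3); X=X[np.isfinite(X[:,0])]
    h=float(sys.argv[1])
    u=np.array([.629,-.777]); v=np.array([.777,.629]); c=np.array([.555,.158])
    Y=np.c_[(X[:,:2]-c)@u,(X[:,:2]-c)@v,X[:,2]-h]
    for s in(-.08,.08):
        m=Y[(Y[:,2]>.078)&(Y[:,2]<.095)&(np.hypot(Y[:,0]-s,Y[:,1])<.045)]
        if len(m)>20: print(n,"mould",cv2.minEnclosingCircle(m[:,:2].astype(np.float32)),np.percentile(m[:,2],[5,95]))
    L=Y[(abs(Y[:,2]-.01)<.02)&(abs(Y[:,0])<.135)&(abs(Y[:,1])<.06)]
    if len(L)>50: print(n,"floor fit slope x,y,z0",np.linalg.lstsq(np.c_[L[:,:2],np.ones(len(L))],L[:,2],rcond=None)[0].round(4),len(L))
cv2.imwrite(sys.argv[2],cv2.cvtColor(np.hstack([A[0][90:354,180:480],A[1][120:384,130:430]]),cv2.COLOR_RGB2BGR))
E
python3 go.py .555 .157 .235; python3 chk.py 0.0145 pics/e.png
```

```text
t 18.7 tcp [0.5558 0.1569 0.1494] yaw y -51.03 tilt z [-0.e+00 -1.e-04 -1.e+00] w 0.0107 F [ 0.4  0.5 -8.6] gf 107.2 j [ 0.21  0.25  1.38 -0.    1.51  1.1 ]
tool shift/2.5cm [-0.024 -0.021 -3.423]
scene mould ((-0.08067846298217773, 0.001459883525967598), 0.03251073136925697) [0.0782835  0.08617509]
scene mould ((0.08026638627052307, 0.002301088534295559), 0.03285915032029152) [0.0782541  0.08611395]
scene floor fit slope x,y,z0 [-0.0005  0.0172  0.0125] 2120
side mould ((-0.08194225281476974, 0.00035031483275815845), 0.030971243977546692) [0.07821378 0.08501669]
side mould ((0.07882361114025116, 0.002771172672510147), 0.030986662954092026) [0.07884027 0.08487189]
side floor fit slope x,y,z0 [-0.0054  0.0008  0.012 ] 4326
```

View pics/e.png

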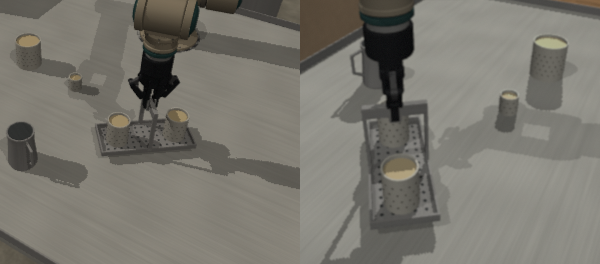

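The carrier is up about 14 mm and level, with the tray at (147,138) in the left crop and both moulds in place. The tool feels 8.6 N, about the full weight. I continue slowly to about 0.1 m.

{"name": "step_arm", "arguments": {
  "commands": [
    [0, [0, 0, -0.05], 0],
    [0, [0, 0, -0.1], 0],
    [0, [0, 0, -0.16], 0],
    [0, [0, 0, -0.18], 0],
    [0, [0, 0, -0.18], 0],
    [0, [0, 0, -0.18], 0],
    [0, [0, 0, -0.18], 0],
    [0, [0, 0, -0.18], 0],
    [0, [0, 0, -0.18], 0],
    [0, [0, 0, -0.18], 0],
    [0, [0, 0, -0.18], 0],
    [0, [0, 0, -0.18], 0]
  ]
}}

```text
time: 19.8
tcp_pos: [0.5558, 0.157, 0.1982]
ee_rot: [0.0, 0.943, 0.334, 0.0]
contact_force: [0.4, 0.2, -7.5]
grip_width: 0.0102
grip_force: 107.2
```

{"name": "step_arm", "arguments": {
  "commands": [
    [0, [0, 0, -0.18], 0],
    [0, [0, 0, -0.18], 0],
    [0, [0, 0, -0.18], 0],
    [0, [0, 0, -0.18], 0],
    [0, [0, 0, -0.18], 0],
    [0, [0, 0, -0.18], 0],
    [0, [0, 0, -0.16], 0],
    [0, [0, 0, -0.1], 0],
    [0, [0, 0, -0.05], 0],
    [0, [0, 0, 0], 0],
    [0, [0, 0, 0], 0]
  ]
}}

```text
time: 20.72
tcp_pos: [0.5557, 0.157, 0.2323]
ee_rot: [0.0, 0.943, 0.334, -0.0]
contact_force: [-0.2, -0.1, -7.8]
grip_width: 0.0102
grip_force: 107.2
```

{"name": "step_arm", "arguments": {
  "commands": [
    [0, [0, 0, 0], 0],
    [0, [0, 0, 0], 0],
    [0, [0, 0, 0], 0],
    [0, [0, 0, 0], 0],
    [0, [0, 0, 0], 0],
    [0, [0, 0, 0], 0],
    [0, [0, 0, 0], 0],
    [0, [0, 0, 0], 0],
    [0, [0, 0, 0], 0],
    [0, [0, 0, 0], 0],
    [0, [0, 0, 0], 0],
    [0, [0, 0, 0], 0]
  ]
}}

```text
time: 21.72
tcp_pos: [0.5558, 0.157, 0.2325]
ee_rot: [0.0, 0.943, 0.334, 0.0]
contact_force: [-0.3, -0.6, -8.3]
grip_width: 0.0101
grip_force: 107.2
```

```bash
python3 go.py .555 .157 .235; H=$(python3 -c "
from h import *
print(arm.observe()['tcp_pos'][2]-.135)"); python3 chk.py $H pics/f.png
```

```text
t 21.7167 tcp [0.5558 0.157  0.2325] yaw y -51.03 tilt z [ 0.e+00 -1.e-04 -1.e+00] w 0.0101 F [-0.3 -0.6 -8.3] gf 107.2 j [ 0.21  0.21  1.27 -0.    1.67  1.1 ]
tool shift/2.5cm [-0.024 -0.022 -0.101]
scene mould ((-0.08313829451799393, 0.0036055967211723328), 0.03254784271121025) [0.07834236 0.08616492]
scene mould ((0.08049274981021881, 0.001652480917982757), 0.033096056431531906) [0.07817003 0.08604193]
scene floor fit slope x,y,z0 [-0.0001  0.0153  0.0127] 2259
side mould ((-0.0823734775185585, 0.0007348254439420998), 0.030998749658465385) [0.07819863 0.08478842]
side mould ((0.06842993199825287, 0.0015056701377034187), 0.027641236782073975) [0.07838499 0.08462225]
side floor fit slope x,y,z0 [-0.0044  0.0011  0.0127] 4323
```

View pics/f.png

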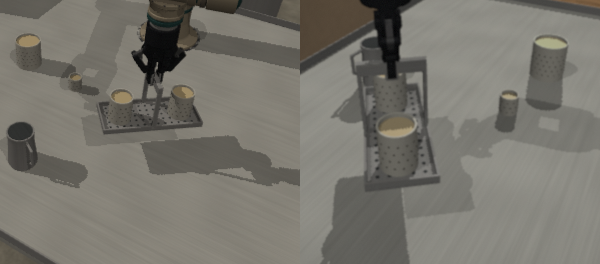

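The carrier hangs level about 97 mm up, tray at (150,110) in the left crop. Both moulds are in place (the side view's 68 mm for the loaded one is partial occlusion by the gripper). The bystanders have not moved, so I hand in.

```bash
python3 -c "
from rig import arm
print(arm.job_done())"
```

```text
the job is handed in; nothing more can be done
None
```

The spare mould stands on the empty end of the carrier (measured about 2 mm from its point), the carrier is held level about 97 mm above the table with the bystanders not moved, and the job was handed in at about 22 s; no verdict came back.

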